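# Ready the document camera: seat the camera head, then draw the mast up and hold it

## Robot

A 6-joint arm with a two-finger parallel gripper is mounted at the origin on a cart in front of the work surface, level with it; the furniture and walls round the work are solid. World frame = base frame: x ahead of the robot, y to its left, z up, the work surface at z = 0. Lengths are in m, angles in degrees, forces in N, time in s.
With the tool pointing down it reaches from about 0.375 to 0.75 m from the base axis. Payload 9 kg.
Tool frame: the origin (TCP) lies at the very end of the fingers, on their centre line; the grasp point (between the pads) lies 19 mm behind it; z points along the fingers, y is the line along which they close (so a half turn about z gives the same grasp; the last joint's range is limited). The gripper opens to 85 mm and grips with 20 to 120 N. Pads are 22 mm wide; open, the fingers measure 114 mm over their backs; the gripper's body (76 mm by 85 mm) begins 54 mm behind the grasp point. The pads swing forward as they close: fully open they stand 13 mm farther back than shut.
Start: joints at [-84.609, 5.964, 5.575, 89.605, 0, 77.527], TCP at [0.184, -0.571, 0.193] pointing down, gripper open.
Joint ranges: [-171.21, 171.21], [-48.23, 106.86], [-62.78, 66.21], [-105.2, 120.99], [-86.42, 89.51], [-180, 180]. Speed limits (degrees/s): [127.2, 127.2, 147.25, 180, 180, 180].

## Interface

Orientations are given as a 3x3 rotation matrix whose columns are the frame's x, y, z axes.
In Python, from workcell import env, cams, close_job gives the robot as it stands.
- The arm moves only by the tool move_arm, never from a script. Its argument "moves" is a list of rows, each an object with "dp": the shift along the world's x, y, z in m, a list of three; "twist": the turn, a rotation vector about the world's x, y, z in degrees, a list of three. A call has 1 to 10 rows; each row shifts and turns the commanded pose from where the row before left it; what a row does not reach is not made up. A row lasts 1/8 s, in which the tool goes at most 62.5 mm and 10.7 degrees, less where a joint would pass 70% of its speed; a pose out of reach is approached as far as the arm can. A call with a gripper value outside its range is refused whole. "jaw" is the gripper's target within -1 to 1 (fully open at 1, half-way at 0, shut at -1), set as the call begins (left out, the last holds). The fingers move at their own pace and stop on an object; "squeeze" is the grip in N (left out, the last holds). Time passes only in rows, so rows that do not move let the fingers close. It gives the time, the measured TCP pose, the force, the opening and the grip force at its end, in the units of the state.
- env.state(): the state, without advancing time (a new reading comes with each control period).
- cams.snapshot(name): name is "scene" or "side" or "wrist"; returns a dict with "color" (420x560x3 uint8, blue, green, red), "fx", "fy", "cx", "cy" (pixels), "dist" ([k1, k2, p1, p2, k3] as OpenCV has them; the pictures are not rectified), "position" and "orientation" of the camera in the world; the wrist camera has in their place "tool_from_camera" (4x4, takes a point from camera to tool coordinates, whose origin is the TCP and whose axes are the flange's). Camera axes: x right, y down, z forward; pixel columns grow to the right and rows downward; lengths in m; the calibration is good to about 2 mm. A picture is of the moment at which its call begins: read the wrist's pose just before it. There is no depth.
- close_job(): hands the job in; it is judged then, once.
The state is a dict: "time_s": time; "qpos": joint angles; "qd": joint speeds; "tau": joint torques, N m; "tcp_pos": TCP position; "orientation": TCP orientation; "wrist_force": force on the tool from outside, world axes, zero at the start; "moment": the same for the moment, N m; "grip_width": opening from 0.0 (shut) to 1.0 (fully open); "gripper_force": force on a finger pad.
Only numpy, scipy, OpenCV 4.12 (cv2) and the standard library are available. Lean on these libraries where they do the work, as an engineer would, in place of code of your own. Each camera call takes 0.05 s, during which the arm holds its last target. There are 200 camera calls.

## Task

The document camera is to copy the old photograph on its stage board. Set the loose white camera head down on the two pegs of the mast's arm, fully home, and let go of it; then press in the orange button in the mast's black grip, keep it pressed, and pull the mast straight up past its first stop to its second stop, with the head staying on its pegs. Finish while still holding it up there with the button pressed in, because the mast sinks when released; leave the mug, the glass paperweight and the other things on the desk alone.

Things in the scene. Friction and masses are not known exactly. Their poses are not given: they have to be found in the camera images.
- stand: the document camera's stand, fixed to the desk: a grey stage board 300 x 190 x 12 mm with a dark mat and an old photograph on it, and a white mast at its rear. Origin: on the desk under the mast's axis; z up. Its -x axis runs from the mast towards the camera arm and the front of the board (the board spans x -235 to +65 mm and y +-95 mm in this frame). The mast, its arm and its grip always point along these axes; only heights change
- cradle (a point): middle of the arm's cradle, on its upper face, 120 mm from the mast axis along the stand's -x and 129 mm above the desk when the mast is down. The cradle is a white open frame 84 (x) x 50 (y) x 8 mm; two upright steel pegs stand on it 29 mm either side of this point along the stand's x: 7 mm diameter, 11 mm high, the upper 6 mm tapered to 2.4 mm
- grip (a point): centre of the black hand grip on top of the mast, on the mast axis, level with the middle of the button; 159 mm above the desk when the mast is down. The grip is a rounded block 30 (x) x 36 (y) x 62 mm (z) and reaches 32 mm above and 30 mm below this point. Squeezing it from above across the stand's y axis at this height presses the button flush with one finger. Below it is a white hub 42 mm in diameter
- button_face (a point): middle of the outer face of the orange release button, which is 16 mm wide and 26 mm high and stands 6 mm out of the grip's face on the stand's +y side. It is pressed towards the stand's -y
- release (a joint): travel of the orange button, m: 0 = out, 0.006 = flush with the grip's face (end at 0.007). A spring resists with about 1.4 N at first and 6 N when flush. While it is out a steel catch holds the mast down; the catch is free from about 0.005. It springs out when not squeezed; a mast let go part-way sinks until the catch rests on the collar, about 15 mm up, and can be squeezed and drawn again. A squeeze of 20 to 60 N does no harm
- carriage (a joint): how far the inner tube, which carries grip and arm, is drawn out of the middle tube, m: 0 = down, 0.065 = its stop (usually the first stop reached; about 5 N upward moves it with the head on)
- mid_tube (a joint): how far the middle tube is drawn out of the outer tube, m: 0 = down, 0.065 = its stop. It follows when the inner tube is at its stop (about 8 N). At the second stop both joints read 0.065 and the grip has risen 130 mm in all; it is a hard stop. Let go, the mast sinks by its weight
- camera_head: the loose camera head, a white block 84 (x) x 44 (y) x 36 mm (z), 0.1 to 0.2 kg, with a black line round it and a grey plate on top, standing upright on the desk to the left or the right of the stand. Origin: centre of its underside, where the lens is. Two holes of 10 mm diameter, 13 mm deep, in the underside 29 mm either side of the origin along its x; it fits the pegs either way round. Pick it across its 44 mm width
- mug: white and black striped mug, 86 x 120 x 90 mm, standing loose on the other side of the stand; a bystander. Origin at the centre of its underside, handle included
- paperweight: blue-green glass paperweight, 72 mm across, 49 mm high, loose, at the left; a bystander. Origin: centre of its underside
There are look-alikes about, which are no part of the job. There is more than one size of the camera_head; the one meant has the size given above.

How it is judged:
By the outcome, as a careful person would: the job done as asked, in the order asked, and still so for the second after the job is handed in, while the arm keeps its last pose, push and grip.
It also fails if it takes over 72 s, if anything falls off the work surface, if the arm or the gripper's body presses on something with over 40 N, if the wrist force passes 120 N, or if a joint passes its speed limit or range.

## Working session

There is one attempt and no reset: what is moved stays moved. The work goes in short steps, Python scripts to look and compute and a tool call to move; the robot and the scene stay as the last step left them, time stands still between calls to the robot, and variables do not carry over. Pictures are saved under pics/ and viewed, at most 10 in all, crops included, and the job is handed in when it is done.

Besides the shell and the picture viewer there is one more tool, called after ">>>" by a JSON object that holds its "name" and its "arguments", one argument or row to a line. move_arm: Moves the arm, as the interface text tells. Its arguments: {"type":"object","properties":{"moves":{"type":"array"},"jaw":{"type":"number"},"squeeze":{"type":"number"}},"required":["moves"]}

```bash
ls; mkdir -p pics; cat > h.py <<'E'
import numpy as np, cv2
from workcell import env, cams, close_job
def snap(n):
    st=env.state(); s=cams.snapshot(n)
    if n=="wrist":
        T=np.eye(4);T[:3,:3]=np.array(st["orientation"]);T[:3,3]=st["tcp_pos"]
        M=T@np.array(s["tool_from_camera"]); s["position"]=M[:3,3]; s["orientation"]=M[:3,:3]
    s["K"]=np.array([[s["fx"],0,s["cx"]],[0,s["fy"],s["cy"]],[0,0,1.]])
    s["R"]=np.array(s["orientation"]);s["p"]=np.array(s["position"]);s["d"]=np.array(s["dist"],float)
    return s
def ray(s,uv):
    u=cv2.undistortPoints(np.array([[uv]],float),s["K"],s["d"])[0,0]
    r=s["R"]@np.array([u[0],u[1],1]); return s["p"],r/np.linalg.norm(r)
def onz(s,uv,z):
    p,r=ray(s,uv); return p+r*(z-p[2])/r[2]
def tri(rs):
    A=0;b=0
    for p,r in rs:
        P=np.eye(3)-np.outer(r,r);A=A+P;b=b+P@p
    x=np.linalg.solve(A,b); return x,[np.linalg.norm((np.eye(3)-np.outer(r,r))@(x-p)) for p,r in rs]
def proj(s,X):
    Rt=s["R"].T; return cv2.projectPoints(np.array(X,float).reshape(-1,1,3),cv2.Rodrigues(Rt)[0],-Rt@s["p"],s["K"],s["d"])[0][:,0]
E
python3 - <<'E'
from h import *
a=[]
for n in("scene","side","wrist"):
    s=snap(n);cv2.imwrite(f"pics/{n}0.png",s["color"]);print(n,s["p"].round(3),s["R"].round(2).tolist(),s["fx"])
    import pickle;pickle.dump(s,open(f"{n}0.pkl","wb"))
print(env.state())
E
```

```text
pics
scene [-0.007  0.451  0.951] [[-0.67, -0.56, 0.48], [-0.74, 0.51, -0.43], [-0.01, -0.65, -0.76]] 392.1014280013663
side [ 0.445 -0.955  0.492] [[0.99, -0.04, 0.1], [-0.11, -0.36, 0.93], [-0.0, -0.93, -0.36]] 389.0979148167381
wrist [ 0.257 -0.549  0.374] [[0.31, -0.91, -0.28], [-0.95, -0.29, -0.09], [0.0, 0.3, -0.95]] 308.98409989116647
{'time_s': 0.15, 'qpos': array([-8.46091066e+01,  5.99169841e+00,  5.53672392e+00,  8.96053929e+01,
        7.85015538e-04,  7.75270325e+01]), 'qd': array([ 0.01718654, -0.08352155,  0.15315963, -0.02921041,  0.00080525,
       -0.00857076]), 'tau': array([ 2.92535318e-03, -5.57352734e+01,  5.04008389e+01,  1.23540984e-02,
       -2.09974751e-04,  1.93353702e-05]), 'tcp_pos': array([ 0.18404155, -0.57075877,  0.1921859 ]), 'orientation': array([[ 9.51788091e-01,  3.06756291e-01, -8.53462316e-05],
       [ 3.06756209e-01, -9.51787542e-01,  1.05023696e-03],
       [ 2.40935315e-04, -1.02578352e-03, -9.99999445e-01]]), 'wrist_force': array([ 0.39223428, -0.08996009, -0.32469011]), 'moment': array([-0.00464589,  0.01119914,  0.02946807]), 'gripper_force': 0.0, 'grip_width': 1.0034198894696327}
```

View pics/scene0.png

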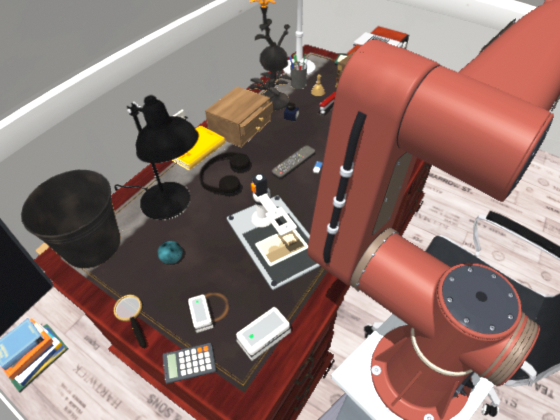

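View pics/side0.png

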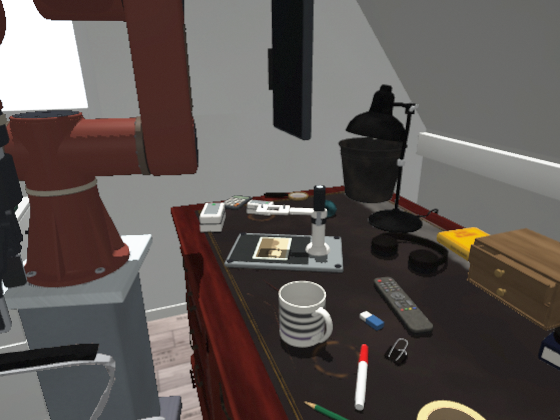

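The scene view shows two white blocks left of the stand, at (200,312) and (264,332), the stand with its cradle at about (280,222), the orange button at (253,187) and the paperweight at (170,252). The side view shows the mug at (302,312) on the right, the grip at (319,198) and both blocks near (212,216) and (260,207). I'll measure both blocks and check them in an enlarged crop.

```bash
python3 - <<'E'
from h import *; import pickle
s=pickle.load(open("scene0.pkl","rb"));im=s["color"]
c1=cv2.resize(im[280:365,180:300],None,fx=5,fy=5,interpolation=cv2.INTER_CUBIC)
c2=cv2.resize(im[165:290,220:330],None,fx=4.8,fy=4.8,interpolation=cv2.INTER_CUBIC)
cv2.imwrite("pics/crop1.png",c1);cv2.imwrite("pics/crop2.png",c2)
hsv=cv2.cvtColor(im,cv2.COLOR_BGR2HSV)
m=((hsv[...,2]>130)&(hsv[...,1]<60)).astype(np.uint8);m=cv2.morphologyEx(m,cv2.MORPH_CLOSE,np.ones((5,5)))
for c in cv2.findContours(m,0,2)[0]:
    x,y,w,h=cv2.boundingRect(c)
    if cv2.contourArea(c)>150 and 180<x<300 and y>150 and y<360: 
        r=cv2.minAreaRect(c);print(r, [onz(s,p,0.036)[:2].round(3).tolist() for p in cv2.boxPoints(r)])
E
```

```text
((263.08380126953125, 332.3027038574219), (31.614229202270508, 53.597145080566406), 53.97262954711914) [[0.373, 0.285], [0.366, 0.148], [0.282, 0.161], [0.292, 0.291]]
((199.5882568359375, 312.8529968261719), (35.89527130126953, 18.675241470336914), 75.96376037597656) [[0.536, 0.312], [0.516, 0.268], [0.42, 0.309], [0.44, 0.35]]
((368.2902526855469, 369.50372314453125), (100.03413391113281, 143.86183166503906), 20.788244247436523) [[0.125, 0.302], [0.279, -0.031], [0.044, -0.129], [-0.063, 0.209]]
((274.263427734375, 236.77073669433594), (96.59996032714844, 61.338008880615234), 57.09476089477539) [[0.71, 0.064], [0.713, -0.15], [0.371, -0.045], [0.389, 0.13]]
((288.7505798339844, 162.66259765625), (9.020759582519531, 33.63554382324219), 53.530765533447266) [[0.754, -0.181], [0.768, -0.322], [0.727, -0.309], [0.715, -0.171]]
```

View pics/crop1.png

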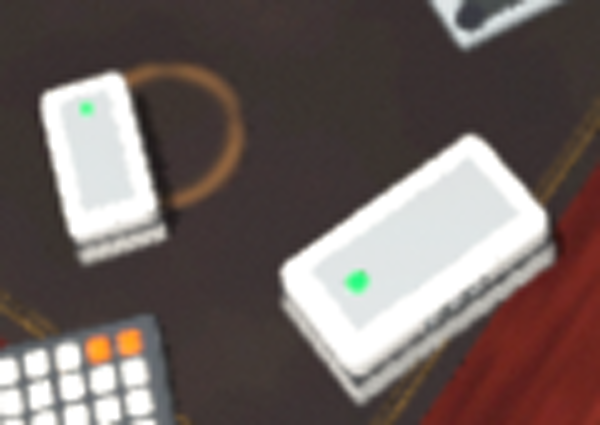

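View pics/crop2.png

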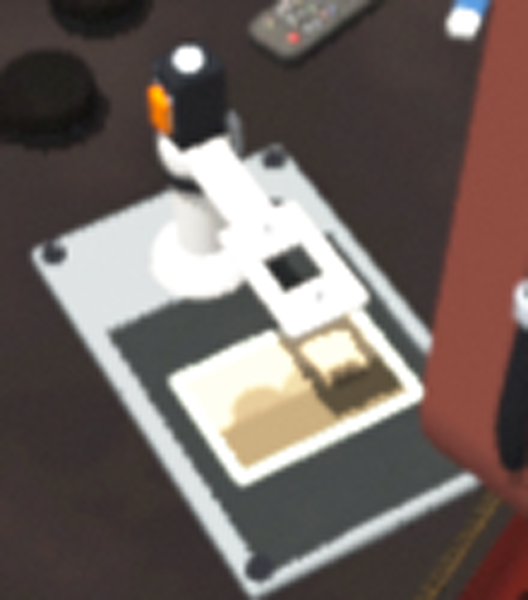

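```bash
python3 - <<'E'
from h import *; import pickle
s=pickle.load(open("scene0.pkl","rb"))
def c1(p,z): return onz(s,(p[0]/5+180-.4,p[1]/5+280-.4),z)
def c2(p,z): return onz(s,(p[0]/4.8+220-.4,p[1]/4.8+165-.4),z)
for n,L in(("A",[(43,92),(122,72),(158,218),(77,242)]),("B",[(470,133),(548,210),(360,372),(283,270)])):
  for z in(.036,.05):
    P=[c1(p,z) for p in L];print(n,z,[p[:2].round(3).tolist() for p in P],"sides",[round(float(np.linalg.norm(P[i]-P[i-1])),3) for i in range(4)],"c",np.mean(P,0).round(4))
a,b,d=[c2(p,.012) for p in((33,254),(280,147),(253,597))]
print(a,b,d,np.linalg.norm(a-b),np.linalg.norm(a-d))
ex=(a-d)/np.linalg.norm(a-d);print("stand yaw",np.degrees(np.arctan2(ex[1],ex[0])))
ey=np.array([-ex[1],ex[0],0])
o=a-65e-3*ex-95e-3*ey; print("origin",o, "a-b dir",(a-b)/np.linalg.norm(a-b),ey)
print("griptop px->",c2((188,58),.191),"button",c2((159,108),.159)-ey*.024)
cr=o-.12*ex;cr[2]=.129;print("cradle",cr,"seen",c2((295,268),.129))
E
```

```text
A 0.036 [[0.532, 0.308], [0.514, 0.27], [0.433, 0.304], [0.45, 0.343]] sides [0.089, 0.042, 0.088, 0.042] c [0.4823 0.3062 0.036 ]
A 0.05 [[0.524, 0.31], [0.506, 0.272], [0.427, 0.307], [0.443, 0.344]] sides [0.088, 0.042, 0.087, 0.041] c [0.4748 0.3084 0.05  ]
B 0.036 [[0.364, 0.156], [0.305, 0.156], [0.304, 0.279], [0.369, 0.274]] sides [0.118, 0.059, 0.123, 0.066] c [0.3357 0.2163 0.036 ]
B 0.05 [[0.358, 0.161], [0.301, 0.16], [0.299, 0.282], [0.364, 0.277]] sides [0.116, 0.058, 0.122, 0.065] c [0.3304 0.2199 0.05  ]
[0.70440485 0.05585989 0.012     ] [ 0.66701319 -0.12742228  0.012     ] [0.41527795 0.11681483 0.012     ] 0.1870574462465854 0.2954824288307229
stand yaw -11.904998688109469
origin [ 0.62120543 -0.02368793  0.012     ] a-b dir [1.99894000e-01 9.79817528e-01 5.93519823e-16] [0.20628955 0.97849099 0.        ]
griptop px-> [ 0.62782744 -0.02503368  0.191     ] button [ 0.62853956 -0.02874069  0.159     ]
cradle [0.50378651 0.00106681 0.129     ] seen [0.5066683  0.00105971 0.129     ]
```

Candidates: A at (200,312) has a top face of 88x42 mm, and B at (264,332) is about 120x62 mm. A fits 84x44, so A is the head; the crop shows the pair clearly. Stand yaw is about -12° and its corners match the given sizes. I'll move over the stand for a close look.

>>> {"name": "move_arm", "arguments": {
  "moves": [
    {"dp": [0.03, 0.03, 0.04], "twist": [0, 0, 10]},
    {"dp": [0.03, 0.03, 0.04], "twist": [0, 0, 10]},
    {"dp": [0.03, 0.03, 0.04], "twist": [0, 0, 10]},
    {"dp": [0.037, 0.046, 0], "twist": [0, 0, 10]},
    {"dp": [0.037, 0.046, 0], "twist": [0, 0, 10]},
    {"dp": [0.037, 0.046, 0], "twist": [0, 0, 10]},
    {"dp": [0.037, 0.046, 0], "twist": [0, 0, 10]},
    {"dp": [0.037, 0.046, 0], "twist": [0, 0, 10]},
    {"dp": [0.02, 0.05, 0], "twist": [0, 0, 10]},
    {"dp": [0.02, 0.05, 0], "twist": [0, 0, 10]}
  ],
  "jaw": 1
}}

```text
time_s: 1.4
tcp_pos: [0.4995, -0.1493, 0.3125]
orientation: [[-0.473, 0.881, -0.0], [0.881, 0.473, 0.0], [0.0, -0.0, -1.0]]
wrist_force: [0.2, -0.3, 0.1]
grip_width: 1.001
gripper_force: 0.0
```

>>> {"name": "move_arm", "arguments": {
  "moves": [
    {"dp": [-0.01, 0.03, 0], "twist": [0, 0, 10]},
    {"dp": [-0.01, 0.03, 0], "twist": [0, 0, 10]},
    {"dp": [-0.01, 0.03, 0], "twist": [0, 0, 10]},
    {"dp": [-0.01, 0.03, 0], "twist": [0, 0, 9.3]},
    {"dp": [0, 0, 0], "twist": [0, 0, 0]}
  ]
}}

```text
time_s: 2.02
tcp_pos: [0.4587, -0.0296, 0.3133]
orientation: [[-0.923, 0.385, 0.001], [0.385, 0.923, -0.0], [-0.001, 0.0, -1.0]]
wrist_force: [0.7, -0.6, 0.1]
grip_width: 0.999
gripper_force: 0.0
```

```bash
python3 - <<'E'
from h import *; import pickle
s=snap("wrist");pickle.dump(s,open("wrist1.pkl","wb"));cv2.imwrite("pics/wrist1.png",cv2.resize(s["color"],(800,600),interpolation=cv2.INTER_CUBIC))
print(s["p"]);print(env.state()["qpos"])
E
```

```text
[ 0.38858513 -0.00197025  0.49509283]
[-2.01775020e+01 -1.44660880e+01 -1.18224463e+00  1.03248439e+02
 -1.74822160e-03  2.65211110e+00]
```

View pics/wrist1.png

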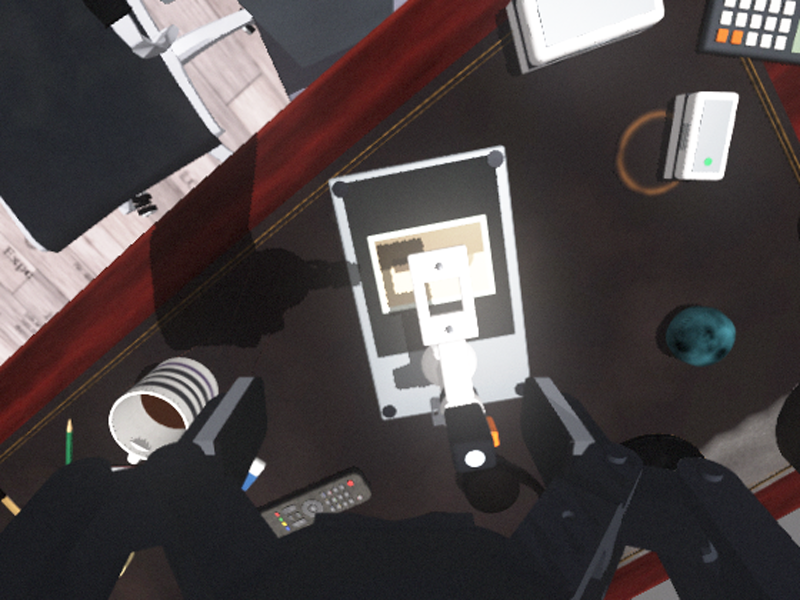

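The wrist view shows (at 800x600) peg tips at (438,266) and (448,328), board corners (330,180), (505,147), (530,400) and (383,419), and the head's top at about (708,137).

```bash
python3 - <<'E'
from h import *; import pickle
s=pickle.load(open("wrist1.pkl","rb"));q=800/560
f=lambda p,z: onz(s,((p[0]+.5)/q-.5,(p[1]+.5)/q-.5),z)
a,b=f((438,266),.139),f((448,328),.139);v=b-a
print("pegs",a,b,np.linalg.norm(v),"yaw",np.degrees(np.arctan2(v[1],v[0])),"mid",(a+b)/2)
C=[f(p,.012) for p in((330,180),(505,147),(530,400),(383,419))]
for i in range(4): d=C[(i+1)%4]-C[i];print("board",C[i].round(4),np.linalg.norm(d).round(4),np.degrees(np.arctan2(d[1],d[0])).round(1))
H=[f(p,.036) for p in((693,93),(738,93),(722,180),(677,178))]
for i in range(4): d=H[(i+1)%4]-H[i];print("head",H[i].round(4),np.linalg.norm(d).round(4),np.degrees(np.arctan2(d[1],d[0])).round(1))
print(np.mean(H,0)); print("button",f((493,432),.159)," top",f((475,458),.191))
E
```

```text
pegs [ 4.79752654e-01 -1.24664025e-04  1.39000000e-01] [ 0.53438318 -0.01164158  0.139     ] 0.055831294770606846 yaw -11.904472397457045 mid [ 0.50706792 -0.00588312  0.139     ]
board [ 0.3809 -0.0719  0.012 ] 0.1865 77.8
board [0.4203 0.1104 0.012 ] 0.3023 -12.3
board [0.7155 0.0458 0.012 ] 0.1848 -104.2
board [ 0.6701 -0.1333  0.012 ] 0.2956 168.0
head [0.4398 0.2913 0.036 ] 0.0453 68.8
head [0.4562 0.3336 0.036 ] 0.0827 -22.0
head [0.5329 0.3026 0.036 ] 0.0479 -114.2
head [0.5133 0.2589 0.036 ] 0.0803 156.2
[0.48557607 0.29662229 0.036     ]
button [ 0.63419874 -0.00856776  0.159     ]  top [ 0.62872182 -0.02945211  0.191     ]
```

>>> {"name": "move_arm", "arguments": {
  "moves": [
    {"dp": [0.004, 0.055, 0]},
    {"dp": [0.004, 0.055, 0]},
    {"dp": [0.004, 0.055, 0]},
    {"dp": [0.004, 0.055, 0]},
    {"dp": [0.005, 0.055, -0.03]},
    {"dp": [0.004, 0.055, -0.04]},
    {"dp": [0, 0, -0.05]},
    {"dp": [0, 0, -0.04]},
    {"dp": [0, 0, 0]}
  ]
}}

```text
invalid input
```

```bash
python3 - <<'E'
from h import *; import pickle
s=snap("wrist");pickle.dump(s,open("wrist2.pkl","wb"));cv2.imwrite("pics/wrist2.png",cv2.resize(s["color"],(800,600),interpolation=cv2.INTER_CUBIC))
print(s["p"]);print(env.state()["qpos"],env.state()["tcp_pos"])
E
```

```text
[ 0.38907443 -0.00267899  0.49483183]
[-2.02396840e+01 -1.44149700e+01 -1.16389066e+00  1.03234387e+02
 -5.90119221e-03  2.66823783e+00] [ 0.45920961 -0.031226    0.31276362]
```

View pics/wrist2.png

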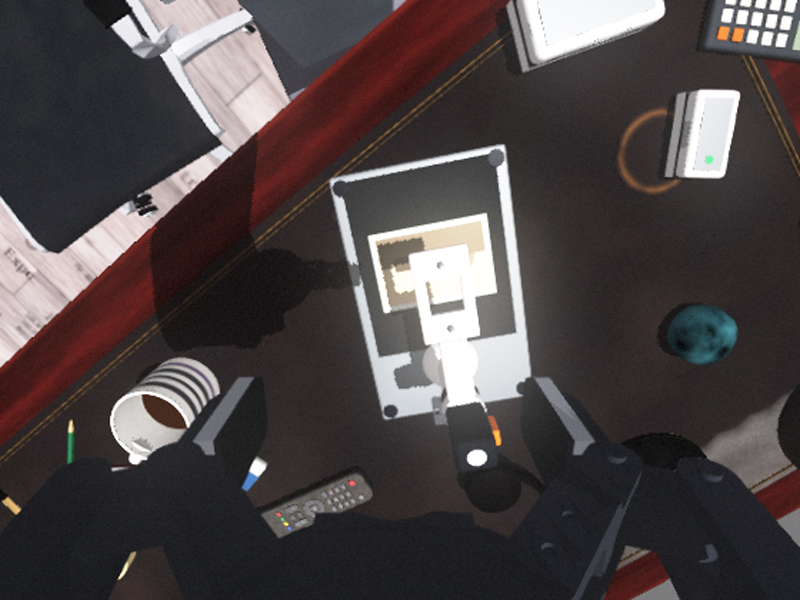

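The move was refused because the rows lacked a twist, so this view is the same as the last one. I'll repeat it with twists.

>>> {"name": "move_arm", "arguments": {
  "moves": [
    {"dp": [0.004, 0.055, 0], "twist": [0, 0, 0]},
    {"dp": [0.004, 0.055, 0], "twist": [0, 0, 0]},
    {"dp": [0.004, 0.055, 0], "twist": [0, 0, 0]},
    {"dp": [0.004, 0.055, 0], "twist": [0, 0, 0]},
    {"dp": [0.005, 0.055, -0.03], "twist": [0, 0, 0]},
    {"dp": [0.004, 0.055, -0.04], "twist": [0, 0, 0]},
    {"dp": [0, 0, -0.05], "twist": [0, 0, 0]},
    {"dp": [0, 0, -0.04], "twist": [0, 0, 0]},
    {"dp": [0, 0, 0], "twist": [0, 0, 0]}
  ]
}}

```text
time_s: 3.25
tcp_pos: [0.4821, 0.2927, 0.1526]
orientation: [[-0.921, 0.39, -0.006], [0.39, 0.921, -0.002], [0.005, -0.004, -1.0]]
wrist_force: [-0.1, -0.6, 0.5]
grip_width: 1.002
gripper_force: 0.0
```

```bash
python3 - <<'E'
from h import *; import pickle
s=snap("wrist");pickle.dump(s,open("wrist2.pkl","wb"));cv2.imwrite("pics/wrist3.png",cv2.resize(s["color"],(800,600),interpolation=cv2.INTER_CUBIC))
print(s["p"],env.state()["tcp_pos"])
E
```

```text
[0.41339448 0.32116029 0.3348983 ] [0.48345064 0.29316754 0.15558998]
```

View pics/wrist3.png

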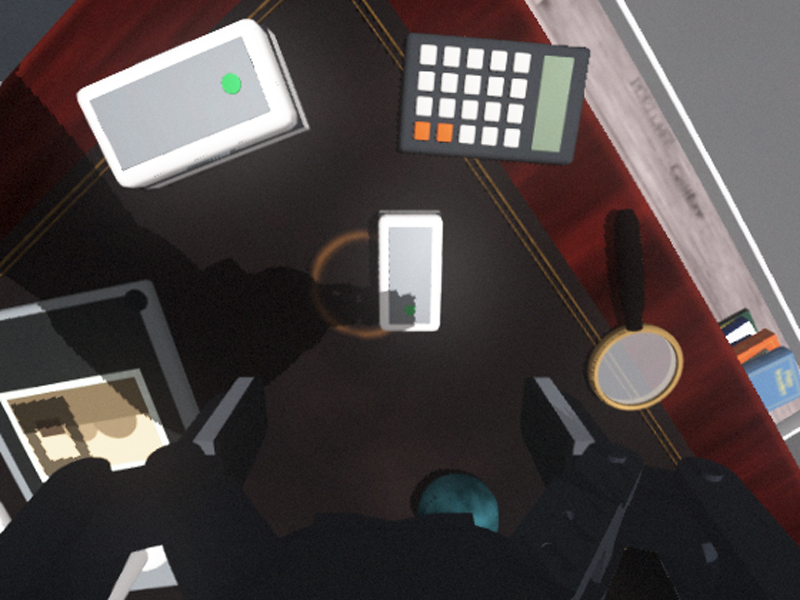

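The head's top face spans (380,214) to (441,331); the paperweight at (458,505) is behind the fingers, and the larger look-alike is at (190,105).

```bash
python3 - <<'E'
from h import *; import pickle
s=pickle.load(open("wrist2.pkl","rb"));q=800/560
f=lambda p,z: onz(s,((p[0]+.5)/q-.5,(p[1]+.5)/q-.5),z)
H=[f(p,.036) for p in((379.5,213),(442,213),(441,331),(379,331))]
for i in range(4): d=H[(i+1)%4]-H[i];print("head",H[i].round(4),np.linalg.norm(d).round(4),np.degrees(np.arctan2(d[1],d[0])).round(1))
print(np.mean(H,0));print("paperw",f((458,500),.03), "corner",f((155,282),.012))
print([env.state()["tcp_pos"].round(4) for i in range(3)], env.state()["orientation"].round(4).tolist())
print(proj(s,[env.state()["tcp_pos"]])*q)
E
```

```text
head [0.4387 0.2987 0.036 ] 0.0418 67.2
head [0.4549 0.3373 0.036 ] 0.0845 -21.5
head [0.5336 0.3063 0.036 ] 0.0449 -112.8
head [0.5162 0.2648 0.036 ] 0.0846 156.4
[0.48584084 0.30176744 0.036     ]
paperw [0.68508055 0.26435658 0.03      ] corner [0.42135541 0.11772156 0.012     ]
[array([0.4835, 0.2932, 0.1556]), array([0.4835, 0.2932, 0.1556]), array([0.4835, 0.2932, 0.1556])] [[-0.9208, 0.3899, -0.0023], [0.3899, 0.9208, -0.0008], [0.0018, -0.0016, -1.0]]
[[398.53763407 342.49606383]]
```

>>> {"name": "move_arm", "arguments": {
  "moves": [
    {"dp": [0.0025, 0.0085, -0.03], "twist": [0, 0, 0.4]},
    {"dp": [0, 0, -0.04], "twist": [0, 0, 0]},
    {"dp": [0, 0, -0.04], "twist": [0, 0, 0]},
    {"dp": [0, 0, -0.025], "twist": [0, 0, 0]},
    {"dp": [0, 0, -0.011], "twist": [0, 0, 0]},
    {"dp": [0, 0, 0], "twist": [0, 0, 0]},
    {"dp": [0, 0, 0], "twist": [0, 0, 0]}
  ]
}}

```text
time_s: 4.18
tcp_pos: [0.4877, 0.3029, 0.0123]
orientation: [[-0.924, 0.382, 0.003], [0.382, 0.924, 0.001], [-0.002, 0.002, -1.0]]
wrist_force: [-0.4, 0.1, -0.4]
grip_width: 1.001
gripper_force: 0.0
```

>>> {"name": "move_arm", "arguments": {
  "moves": [
    {"dp": [0, 0, 0], "twist": [0, 0, 0]},
    {"dp": [0, 0, 0], "twist": [0, 0, 0]},
    {"dp": [0, 0, 0], "twist": [0, 0, 0]},
    {"dp": [0, 0, 0], "twist": [0, 0, 0]},
    {"dp": [0, 0, 0], "twist": [0, 0, 0]},
    {"dp": [0, 0, 0], "twist": [0, 0, 0]},
    {"dp": [0, 0, 0], "twist": [0, 0, 0]},
    {"dp": [0, 0, 0], "twist": [0, 0, 0]}
  ],
  "jaw": -1,
  "squeeze": 40
}}

```text
time_s: 5.18
tcp_pos: [0.4862, 0.3025, 0.0103]
orientation: [[-0.924, 0.382, -0.0], [0.382, 0.924, 0.0], [0.0, 0.0, -1.0]]
wrist_force: [0.5, -0.8, -0.4]
grip_width: -0.001
gripper_force: 0.0
```

Fully shut on nothing, so the head was missed. I'll look.

```bash
python3 - <<'E'
from h import *; import pickle
a=snap("wrist");b=snap("scene");pickle.dump((a,b),open("p3.pkl","wb"))
A=cv2.resize(a["color"],(480,360));B=cv2.resize(b["color"][270:380,140:300],(320,220),interpolation=cv2.INTER_CUBIC)
c=np.zeros((360,800,3),np.uint8);c[:,:480]=A;c[:220,480:]=B;cv2.imwrite("pics/miss.png",c);print(env.state()["tcp_pos"],env.state()["grip_width"])
E
```

```text
[0.48624134 0.30255288 0.01032   ] 0.0028746717939617814
```

View pics/miss.png

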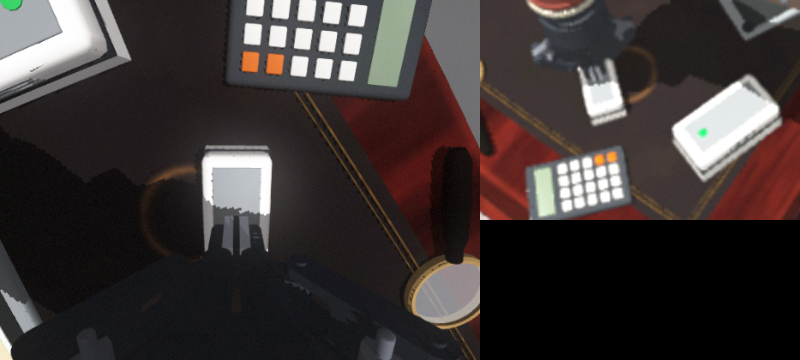

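The fingers shut above A's rear half and A has not moved, so its top is lower than I assumed. I'll triangulate the real heights of both blocks.

```bash
python3 - <<'E'
from h import *; import pickle
S=pickle.load(open("scene0.pkl","rb"));W=pickle.load(open("wrist2.pkl","rb"));W1=pickle.load(open("wrist1.pkl","rb"));q=800/560
f=lambda s,p: ray(s,((p[0]+.5)/q-.5,(p[1]+.5)/q-.5))
c=lambda p: ray(S,(p[0]/5+180-.4,p[1]/5+280-.4))
sc={"A":[(43,92),(122,72),(158,218),(77,242)],"B":[(470,133),(548,210),(360,372),(283,270)]}
w2={"A":[(441,331),(379,331),(379.5,213),(442,213)],"B":[(128,187),(78,95),(255,20),(298,110)]}
w1={"A":[(722,180),(677,178),(693,93),(738,93)]}
for n in "AB":
    P=[]
    for i in range(4):
        r=[c(sc[n][i]),f(W,w2[n][i])]+([f(W1,w1[n][i])] if n in w1 else [])
        x,e=tri(r);P.append(x);print(n,x.round(4),np.round(e,4))
    print([round(float(np.linalg.norm(P[i]-P[i-1])),3) for i in range(4)],np.mean(P,0).round(4))
E
```

```text
A [0.5353 0.3066 0.0303] [0.0006 0.0007 0.0006]
A [0.5182 0.2653 0.0266] [0.0028 0.0024 0.0023]
A [0.4406 0.3    0.0217] [0.0021 0.0024 0.0009]
A [0.4565 0.34   0.0252] [0.0018 0.0021 0.0017]
[0.086, 0.045, 0.085, 0.043] [0.4877 0.303  0.0259]
B [0.3592 0.1595 0.0493] [0.0011 0.0011]
B [0.3006 0.16   0.0505] [0.0003 0.0003]
B [0.3037 0.2772 0.0363] [0.0019 0.0019]
B [0.3625 0.2785 0.0529] [0.0009 0.0009]
[0.119, 0.059, 0.118, 0.061] [0.3315 0.2188 0.0472]
```

```bash
python3 - <<'E'
from h import *; import pickle
a,b=pickle.load(open("p3.pkl","rb"));W=pickle.load(open("wrist2.pkl","rb"))
q=480/560
g=lambda p,z: onz(a,((p[0]+.5)/q-.5,(p[1]+.5)/q-.5),z)
for z in(.026,.036): print(z,g((203,151),z),g((271,151),z))
print("tcp px480",proj(a,[[.486,.3025,.010],[.486,.3025,.036],[.486,.3025,.056]])*q)
# before: A's outline in scene/after in crop
cv2.imwrite("pics/ab.png",np.hstack([cv2.resize(a["color"][150:340,200:360],(640,600),interpolation=cv2.INTER_CUBIC)[:, :560]]))
E
```

```text
0.026 [0.43897827 0.29779896 0.026     ] [0.45542881 0.3378645  0.026     ]
0.036 [0.43760303 0.29973392 0.036     ] [0.45306356 0.33738825 0.036     ]
tcp px480 [[237.68201361 202.26064243]
 [237.90396579 217.59774754]
 [238.12319806 232.76841922]]
```

View pics/ab.png

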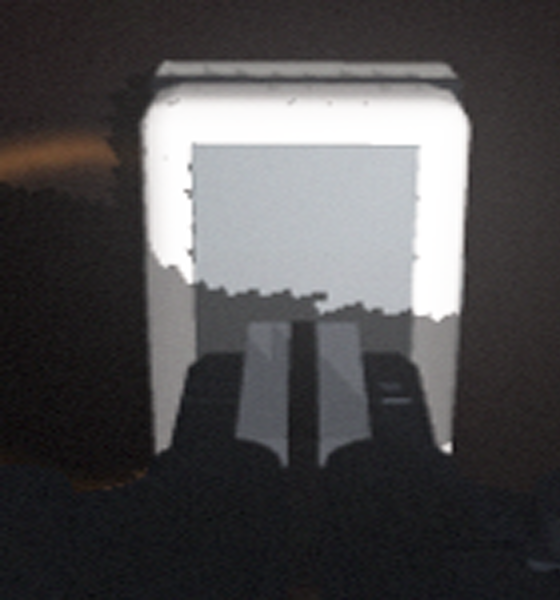

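The crop shows the pads shut over the head's rear half, with the tips ending at about row 216 of the 480-wide frame; a tip at the TCP should be at row 202. I'll raise the tool and check where the tips really are.

>>> {"name": "move_arm", "arguments": {
  "moves": [
    {"dp": [0, 0, 0.03], "twist": [0, 0, 0]},
    {"dp": [0, 0, 0.04], "twist": [0, 0, 0]},
    {"dp": [0, 0, 0], "twist": [0, 0, 0]}
  ]
}}

```text
time_s: 5.65
tcp_pos: [0.4885, 0.3034, 0.084]
orientation: [[-0.924, 0.382, 0.006], [0.382, 0.924, 0.002], [-0.004, 0.004, -1.0]]
wrist_force: [0.6, -0.4, 0.0]
grip_width: 0.001
gripper_force: 0.0
```

```bash
python3 - <<'E'
from h import *; import pickle
a,b=pickle.load(open("p3.pkl","rb"));n=snap("wrist");sc=snap("scene");pickle.dump((n,sc),open("p4.pkl","wb"))
for c in(262,268,277,284,291):
  print(c,"before",cv2.cvtColor(a["color"],6)[222:290:3,c].tolist());print(c,"after ",cv2.cvtColor(n["color"],6)[222:290:3,c].tolist())
st=env.state();print(st["tcp_pos"],st["grip_width"],st["wrist_force"],proj(n,[st["tcp_pos"]]))
S0=pickle.load(open("scene0.pkl","rb"))["color"].astype(int)
d=np.abs(sc["color"].astype(int)-S0).sum(2)
print("head diff in scene", d[290:335,186:214].mean(), (d[290:335,186:214]>60).sum())
E
```

```text
262 before [185, 187, 186, 180, 183, 180, 181, 76, 79, 79, 92, 103, 94, 94, 90, 91, 90, 88, 89, 88, 89, 89, 92]
262 after  [79, 77, 78, 77, 73, 76, 74, 73, 74, 136, 152, 138, 89, 85, 85, 89, 88, 86, 88, 88, 86, 83, 87]
268 before [189, 188, 187, 186, 185, 182, 184, 82, 79, 79, 97, 96, 96, 92, 91, 93, 89, 90, 88, 86, 88, 85, 90]
268 after  [79, 78, 81, 80, 73, 76, 78, 74, 73, 72, 103, 94, 91, 91, 91, 87, 88, 85, 85, 87, 89, 83, 89]
277 before [189, 192, 189, 190, 188, 188, 185, 134, 82, 79, 51, 43, 44, 45, 40, 38, 37, 35, 34, 31, 30, 31, 30]
277 after  [81, 79, 79, 78, 79, 74, 75, 76, 75, 76, 44, 35, 42, 36, 33, 35, 29, 33, 32, 26, 28, 30, 29]
284 before [193, 192, 190, 192, 189, 189, 189, 186, 186, 83, 106, 113, 108, 107, 109, 102, 93, 93, 91, 89, 87, 91, 88]
284 after  [82, 81, 83, 79, 81, 78, 79, 78, 80, 74, 96, 106, 106, 103, 102, 104, 100, 85, 89, 84, 86, 88, 86]
291 before [194, 195, 193, 192, 192, 190, 190, 187, 184, 83, 85, 78, 77, 61, 48, 42, 48, 58, 86, 83, 82, 82, 70]
291 after  [189, 142, 171, 177, 180, 169, 205, 211, 220, 183, 238, 253, 141, 40, 34, 37, 46, 66, 88, 86, 79, 79, 66]
[0.48641317 0.30262396 0.08030454] 0.002739891613496226 [-0.62796088 -0.32781398 -0.28165747] [[275.11927173 231.7744303 ]]
head diff in scene 47.846825396825395 220
```

The tip row in the image did not change, so it isn't being clipped by the head; the fingertips sit short of the reported TCP. I'll use my last picture on outside views of the shut tips, with the TCP axis drawn in.

```bash
python3 - <<'E'
from h import *
st=env.state();t=st["tcp_pos"];print(t);out=[]
for n in("scene","side"):
    s=snap(n);pts=proj(s,[t+[0,0,h] for h in(0,.02,.04,.06,.08)]);print(n,pts.round(1).tolist())
    c=pts[2];x0,y0=int(c[0])-40,int(c[1])-45;f=5 if n=="scene" else 5
    im=cv2.resize(s["color"][y0:y0+90,x0:x0+80],None,fx=f,fy=f*600/450/1.0*0.999,interpolation=cv2.INTER_CUBIC)
    fy=im.shape[0]/90
    for i,p in enumerate(pts):
        cv2.line(im,(int((p[0]-x0+.5)*f)-26,int((p[1]-y0+.5)*fy)),(int((p[0]-x0+.5)*f)-18,int((p[1]-y0+.5)*fy)),(0,255,255),2)
        cv2.circle(im,(int((p[0]-x0+.5)*f),int((p[1]-y0+.5)*fy)),2,(0,0,255),-1)
    print(x0,y0,f,fy);out.append(im)
o=np.hstack(out);cv2.imwrite("pics/tip.png",o);print(o.shape)
E
```

```text
[0.48641317 0.30262396 0.08030454]
scene [[196.6, 300.3], [195.2, 296.4], [193.7, 292.4], [192.1, 288.2], [190.5, 283.9]]
153 247 5 6.655555555555556
side [[259.1, 189.8], [258.9, 184.2], [258.7, 178.5], [258.6, 172.7], [258.4, 166.9]]
218 133 5 6.655555555555556
(599, 800, 3)
```

View pics/tip.png

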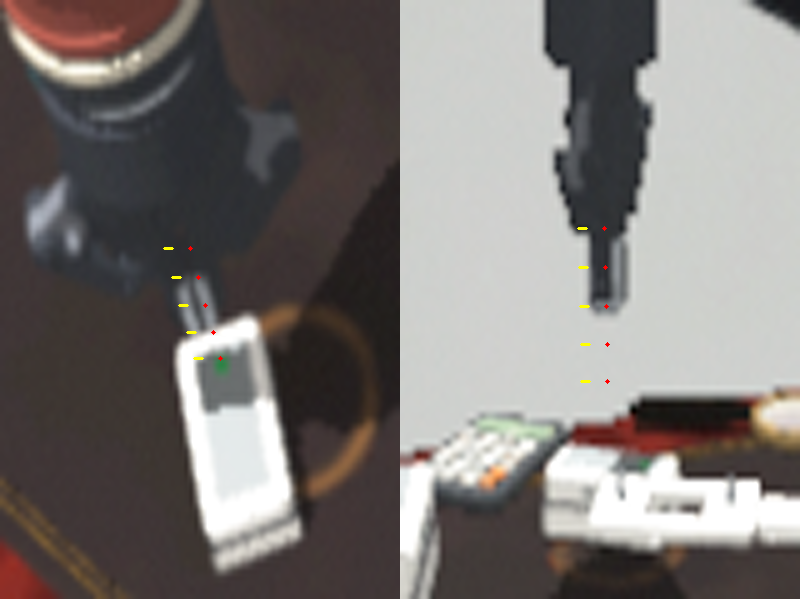

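The last picture shows the shut tips ending at side-crop (606,310), about 38 mm above the reported TCP, and at scene-crop (208,334). I'll triangulate the true tip.

```bash
python3 - <<'E'
from h import *
S=snap("scene");D=snap("side");t=env.state()["tcp_pos"]
fy=599/90
sc=lambda p:(153+p[0]/5-.5,247+p[1]/fy-.5); sd=lambda p:(218+(p[0]-400)/5-.5,133+p[1]/fy-.5)
for a,b in(((207,333),(607,310)),((200,333),(605,308)),((210,338),(607,312))):
    x,e=tri([ray(S,sc(a)),ray(D,sd(b))]);print(x.round(4),np.round(e,4),"minus tcp",(x-t).round(4))
# grip/cradle side height check: known head top in side crop (550-640,455..)
for z in(0,.012,.129,.191):pass
print("side proj of cradle, grip top, peg mid:",proj(D,[[.507,-.005,.129],[.625,-.029,.191]]).round(1))
im=D["color"];g=cv2.cvtColor(im,6)
print("grip top col dark rows:",[ (c,int(np.where(g[170:230,c]<50)[0].min()+170) if (g[170:230,c]<50).any() else None) for c in range(312,330,3)])
W,sc4=__import__("pickle").load(open("p4.pkl","rb"))
E
```

```text
[0.484  0.3078 0.1148] [0.0036 0.0036] minus tcp [-0.0015  0.0055  0.0358]
[0.484  0.3105 0.1158] [0.0022 0.0022] minus tcp [-0.0014  0.0082  0.0369]
[0.4831 0.3076 0.1133] [0.0045 0.0045] minus tcp [-0.0023  0.0054  0.0344]
side proj of cradle, grip top, peg mid: [[271.4 208.3]
 [318.2 186.9]]
grip top col dark rows: [(312, 218), (315, 190), (318, 190), (321, 190), (324, 190), (327, 207)]
```

The fingertips really are about 36 mm above the reported TCP, so the grasp has to go correspondingly lower. I'll open and descend while watching the force.

>>> {"name": "move_arm", "arguments": {
  "moves": [
    {"dp": [0, 0, 0], "twist": [0, 0, 0]},
    {"dp": [0, 0, 0], "twist": [0, 0, 0]},
    {"dp": [0, 0, 0], "twist": [0, 0, 0]},
    {"dp": [0, 0, 0], "twist": [0, 0, 0]},
    {"dp": [0, 0, -0.03], "twist": [0, 0, 0]},
    {"dp": [0, 0, -0.03], "twist": [0, 0, 0]},
    {"dp": [0, 0, -0.02], "twist": [0, 0, 0]},
    {"dp": [0, 0, -0.01], "twist": [0, 0, 0]},
    {"dp": [0, 0, 0], "twist": [0, 0, 0]}
  ],
  "jaw": 1
}}

```text
time_s: 7.08
tcp_pos: [0.486, 0.3025, -0.0099]
orientation: [[-0.924, 0.382, -0.0], [0.382, 0.924, -0.0], [0.0, -0.0, -1.0]]
wrist_force: [-0.1, 0.2, 0.2]
grip_width: 1.0
gripper_force: 0.0
```

>>> {"name": "move_arm", "arguments": {
  "moves": [
    {"dp": [0, 0, -0.008], "twist": [0, 0, 0]},
    {"dp": [0, 0, -0.006], "twist": [0, 0, 0]},
    {"dp": [0, 0, 0], "twist": [0, 0, 0]}
  ]
}}

```text
time_s: 7.45
tcp_pos: [0.4859, 0.3025, -0.0241]
orientation: [[-0.924, 0.382, -0.001], [0.382, 0.924, -0.0], [0.0, -0.0, -1.0]]
wrist_force: [-0.2, -0.2, 0.3]
grip_width: 1.0
gripper_force: 0.0
```

>>> {"name": "move_arm", "arguments": {
  "moves": [
    {"dp": [0, 0, -0.004], "twist": [0, 0, 0]},
    {"dp": [0, 0, 0], "twist": [0, 0, 0]}
  ]
}}

```text
time_s: 7.7
tcp_pos: [0.486, 0.3025, -0.0279]
orientation: [[-0.924, 0.382, -0.0], [0.382, 0.924, -0.0], [0.0, -0.0, -1.0]]
wrist_force: [-0.7, 0.3, 1.2]
grip_width: 1.0
gripper_force: 0.0
```

>>> {"name": "move_arm", "arguments": {
  "moves": [
    {"dp": [0, 0, 0], "twist": [0, 0, 0]},
    {"dp": [0, 0, 0], "twist": [0, 0, 0]},
    {"dp": [0, 0, 0], "twist": [0, 0, 0]},
    {"dp": [0, 0, 0], "twist": [0, 0, 0]},
    {"dp": [0, 0, 0], "twist": [0, 0, 0]},
    {"dp": [0, 0, 0], "twist": [0, 0, 0]},
    {"dp": [0, 0, 0], "twist": [0, 0, 0]}
  ],
  "jaw": -1,
  "squeeze": 40
}}

```text
time_s: 8.57
tcp_pos: [0.4865, 0.3027, -0.0274]
orientation: [[-0.924, 0.382, 0.001], [0.382, 0.924, 0.0], [-0.0, 0.001, -1.0]]
wrist_force: [-1.0, -0.5, 3.6]
grip_width: 0.508
gripper_force: 42.4
```

Grasped: width 43 mm, force 42 N, and the reported TCP is 28 mm below the head's underside. I'll lift and refine the peg positions from the stored views plus a fresh one.

>>> {"name": "move_arm", "arguments": {
  "moves": [
    {"dp": [0, 0, 0.04], "twist": [0, 0, 0]},
    {"dp": [0, 0, 0.06], "twist": [0, 0, 0]},
    {"dp": [0, 0, 0.06], "twist": [0, 0, 5]},
    {"dp": [0, 0, 0.06], "twist": [0, 0, 5.5]},
    {"dp": [0, 0, 0], "twist": [0, 0, 0]}
  ]
}}

```text
time_s: 9.2
tcp_pos: [0.4885, 0.3033, 0.1973]
orientation: [[-0.979, 0.206, 0.007], [0.206, 0.979, 0.002], [-0.006, 0.004, -1.0]]
wrist_force: [0.3, -0.2, -1.4]
grip_width: 0.507
gripper_force: 41.9
```

```bash
python3 - <<'E'
from h import *; import pickle
W=pickle.load(open("wrist1.pkl","rb"));S=snap("scene");D=snap("side");N=snap("wrist");pickle.dump((S,D,N),open("p5.pkl","wb"))
guess=[[.4797,-.0001,.139],[.5344,-.0116,.139]]
def blob(s,uv,r):
    g=cv2.cvtColor(s["color"],6).astype(float);u,v=np.round(uv).astype(int)
    p=g[v-r:v+r+1,u-r:u+r+1];print(p.astype(int).tolist())
for n,s,r in(("W",W,4),("S",S,4),("D",D,4)):
    for P in guess:
        uv=proj(s,[P])[0];print(n,uv.round(1));blob(s,uv,r)
print(env.state()["tcp_pos"],env.state()["grip_width"],env.state()["wrist_force"])
E
```

```text
W [306.5 186. ]
[[255, 255, 255, 255, 255, 255, 255, 255, 255], [255, 255, 255, 255, 254, 249, 254, 255, 255], [255, 255, 255, 237, 163, 178, 205, 251, 255], [255, 255, 255, 148, 163, 183, 197, 233, 255], [255, 255, 247, 150, 163, 189, 218, 229, 254], [255, 255, 189, 156, 162, 214, 244, 237, 254], [255, 255, 254, 247, 182, 207, 247, 252, 255], [255, 255, 255, 255, 254, 252, 254, 255, 255], [255, 255, 255, 255, 255, 255, 255, 255, 255]]
W [313.5 229.4]
[[255, 255, 255, 255, 255, 255, 255, 255, 255], [255, 255, 255, 255, 255, 255, 255, 255, 255], [255, 255, 255, 255, 255, 254, 254, 255, 255], [255, 255, 255, 252, 212, 174, 208, 250, 255], [255, 255, 255, 157, 165, 180, 192, 228, 254], [255, 255, 251, 157, 164, 179, 196, 219, 252], [255, 255, 207, 210, 162, 179, 202, 219, 250], [255, 255, 254, 253, 170, 190, 234, 243, 254], [255, 255, 255, 255, 251, 244, 252, 254, 255]]
S [288.1 223.5]
[[99, 98, 99, 98, 98, 98, 98, 97, 98], [97, 98, 97, 97, 98, 98, 97, 97, 98], [98, 98, 99, 98, 97, 98, 98, 99, 97], [98, 97, 98, 98, 99, 97, 97, 98, 97], [102, 98, 98, 98, 99, 98, 97, 98, 99], [168, 115, 1
[... 734 characters left out ...]
254, 255, 255], [128, 254, 255, 255, 204, 183, 255, 255, 255], [244, 255, 255, 255, 230, 148, 254, 255, 255], [254, 255, 255, 255, 255, 255, 255, 255, 255], [255, 255, 255, 255, 255, 255, 255, 255, 255]]
D [282.  205.2]
[[65, 68, 63, 63, 61, 60, 60, 59, 60], [59, 60, 60, 60, 60, 59, 58, 59, 59], [59, 59, 58, 59, 59, 60, 60, 56, 58], [59, 58, 58, 57, 59, 88, 100, 59, 57], [255, 255, 254, 255, 247, 208, 161, 227, 252], [255, 255, 255, 255, 255, 219, 161, 253, 255], [227, 252, 255, 255, 255, 199, 149, 254, 255], [183, 254, 255, 255, 255, 230, 204, 255, 255], [191, 255, 255, 255, 255, 255, 255, 255, 255]]
[0.48549122 0.30227845 0.19043149] 0.5057420209804979 [-0.38024385  0.26969234 -1.87680624]
```

```bash
python3 - <<'E'
from h import *; import pickle
W=pickle.load(open("wrist1.pkl","rb"));S,D,N=pickle.load(open("p5.pkl","rb"));S0=pickle.load(open("scene0.pkl","rb"))
pw=[(306.6,186),(313.8,230.6)];pd=[(261.4,205),(283.5,206)]
P=[onz(W,p,.135) for p in pw];v=P[1]-P[0];print("W",P,np.linalg.norm(v),np.degrees(np.arctan2(v[1],v[0])),(P[0]+P[1])/2)
T=[tri([ray(W,a),ray(D,b)]) for a,b in zip(pw,pd)];print(T,(T[0][0]+T[1][0])/2,np.linalg.norm(T[0][0]-T[1][0]))
# S0 peg search near projections
for X in T:
    uv=proj(S0,[X[0]])[0].round(1);u,w=uv.round().astype(int);print(uv);print(cv2.cvtColor(S0["color"],6)[w-5:w+6,u-5:u+6].tolist())
# head in hand from current wrist view: bright top face
g=cv2.cvtColor(N["color"],6);h=cv2.cvtColor(N["color"],40)
t=env.state()["tcp_pos"];R=env.state()["orientation"]
ex=-R[:,0]
C=[t+np.array([0,0,.064])+ex*a*.042+R[:,1]*b*.022 for a,b in((-1,-1),(-1,1),(1,1),(1,-1))]
print("expected head top corners",proj(N,C).round(1).tolist())
x=int(proj(N,[C[0]/2+C[1]/2])[0,0]);y=int(proj(N,[C[0]/2+C[1]/2])[0,1])
print(y,g[y-25:y+25,x].tolist())
print([ (r,g[r,x-60:x+60:3].tolist()) for r in (y+8,y+16)])
E
```

```text
W [array([4.80788147e-01, 8.34339287e-05, 1.35000000e-01]), array([ 0.53763265, -0.01188247,  0.135     ])] 0.058090277227855654 -11.887344251765825 [ 0.5092104  -0.00589952  0.135     ]
[(array([4.80786346e-01, 1.03109583e-04, 1.37357035e-01]), [np.float64(0.0005838137761019896), np.float64(0.0005838137761019832)]), (array([ 0.537654  , -0.01181749,  0.13647379]), [np.float64(0.000584169217638971), np.float64(0.0005841692176390585)])] [ 0.50922017 -0.00585719  0.13691541] 0.058110331962786886
[287.7 223.7]
[[77, 97, 174, 252, 255, 255, 255, 255, 184, 111, 161], [75, 78, 106, 204, 255, 255, 255, 255, 252, 150, 117], [75, 74, 80, 131, 235, 255, 255, 255, 255, 245, 131], [73, 83, 116, 173, 244, 255, 255, 255, 255, 255, 221], [116, 176, 241, 255, 255, 255, 255, 255, 255, 255, 255], [244, 255, 255, 255, 255, 255, 255, 255, 255, 255, 255], [255, 255, 255, 247, 252, 255, 255, 255, 255, 255, 255], [255, 255, 251, 220, 246, 255, 255, 255, 255, 255, 255], [255, 255, 252, 234, 253, 255, 255, 255, 255, 255, 255], [255, 255, 255, 255, 255, 255, 255, 255, 255, 255, 254], [255, 255, 255, 255, 255,
[... 715 characters left out ...]
, [333.3, 198.4], [322.8, 365.2], [232.2, 365.1]]
198 [70, 76, 80, 86, 88, 93, 93, 90, 88, 113, 136, 150, 148, 148, 147, 144, 113, 73, 73, 97, 131, 148, 150, 159, 166, 171, 188, 206, 217, 230, 242, 248, 250, 251, 251, 253, 253, 254, 254, 254, 255, 255, 255, 255, 255, 251, 200, 190, 198, 199]
[(206, [40, 48, 81, 229, 242, 249, 251, 250, 250, 250, 250, 251, 251, 251, 250, 250, 250, 251, 251, 251, 251, 251, 251, 251, 251, 251, 251, 251, 251, 251, 251, 251, 251, 252, 251, 250, 227, 62, 62, 62]), (214, [38, 42, 176, 240, 251, 254, 254, 254, 254, 254, 254, 254, 255, 255, 255, 255, 255, 255, 255, 255, 255, 255, 255, 255, 255, 255, 255, 255, 255, 255, 255, 255, 255, 255, 255, 254, 252, 69, 62, 65])]
```

Wrist and side views agree on the peg midpoint: (0.5092, -0.0059), spacing 58.1 mm, yaw -11.9°. Moving the head above it.

>>> {"name": "move_arm", "arguments": {
  "moves": [
    {"dp": [0.002, -0.03, 0], "twist": [0, 0, 0]},
    {"dp": [0.003, -0.044, 0], "twist": [0, 0, 0]},
    {"dp": [0.003, -0.044, 0], "twist": [0, 0, 0]},
    {"dp": [0.003, -0.044, 0], "twist": [0, 0, 0]},
    {"dp": [0.003, -0.044, 0], "twist": [0, 0, 0]},
    {"dp": [0.003, -0.044, 0], "twist": [0, 0, 0]},
    {"dp": [0.003, -0.038, 0], "twist": [0, 0, 0]},
    {"dp": [0.002, -0.02, 0], "twist": [0, 0, 0]},
    {"dp": [0, 0, 0], "twist": [0, 0, 0]},
    {"dp": [0, 0, 0], "twist": [0, 0, 0]}
  ]
}}

```text
time_s: 10.6
tcp_pos: [0.5075, -0.0047, 0.191]
orientation: [[-0.978, 0.207, -0.002], [0.207, 0.978, 0.001], [0.002, 0.001, -1.0]]
wrist_force: [0.4, 0.2, -1.2]
grip_width: 0.511
gripper_force: 41.9
```

```bash
python3 - <<'E'
from h import *; import pickle
for i in range(3):
    D=snap("side");st=env.state();print(st["tcp_pos"].round(4),st["orientation"].round(3).tolist())
N=snap("wrist");pickle.dump((D,N),open("p6.pkl","wb"))
g=cv2.cvtColor(D["color"],6)
t=st["tcp_pos"];R=st["orientation"];ex=-R[:,0]
C=[t+np.array([0,0,.028+z])+ex*a*.042-R[:,1]*.022 for z in(0,.036) for a in(-1,1)]
print("exp front-face corners",proj(D,C).round(1).tolist())
c=proj(D,[np.mean(C,0)])[0].round().astype(int);print(c)
print("row",g[c[1],c[0]-26:c[0]+27].tolist());print("col",g[c[1]-20:c[1]+25,c[0]+8].tolist())
E
```

```text
[ 0.5077 -0.0045  0.1913] [[-0.979, 0.206, -0.002], [0.206, 0.979, 0.001], [0.002, 0.0, -1.0]]
[ 0.5078 -0.0045  0.1916] [[-0.979, 0.206, -0.001], [0.206, 0.979, 0.001], [0.001, 0.0, -1.0]]
[ 0.5079 -0.0045  0.1919] [[-0.979, 0.206, -0.001], [0.206, 0.979, 0.0], [0.001, 0.0, -1.0]]
exp front-face corners [[253.2, 176.7], [286.8, 177.6], [252.7, 162.6], [286.8, 163.4]]
[270 170]
row [187, 186, 186, 186, 187, 186, 187, 187, 186, 159, 105, 122, 117, 115, 127, 128, 127, 127, 128, 128, 126, 131, 122, 85, 61, 56, 47, 46, 56, 106, 139, 129, 134, 143, 142, 142, 143, 144, 143, 144, 144, 143, 135, 121, 126, 154, 183, 185, 186, 185, 186, 186, 186]
col [127, 124, 167, 185, 187, 186, 186, 186, 185, 123, 86, 98, 124, 171, 193, 197, 196, 194, 193, 191, 142, 138, 180, 193, 193, 193, 194, 144, 162, 186, 185, 185, 186, 187, 186, 187, 187, 185, 186, 187, 186, 186, 121, 33, 21]
```

>>> {"name": "move_arm", "arguments": {
  "moves": [
    {"dp": [-0.0005, -0.001, -0.03], "twist": [0, 0, 0]},
    {"dp": [0, 0, -0.03], "twist": [0, 0, 0]},
    {"dp": [0, 0, -0.012], "twist": [0, 0, 0]},
    {"dp": [0, 0, -0.004], "twist": [0, 0, 0]},
    {"dp": [0, 0, -0.004], "twist": [0, 0, 0]},
    {"dp": [0, 0, 0], "twist": [0, 0, 0]}
  ]
}}

```text
time_s: 11.55
tcp_pos: [0.5081, -0.0065, 0.1129]
orientation: [[-0.978, 0.207, 0.001], [0.207, 0.978, -0.0], [-0.001, 0.0, -1.0]]
wrist_force: [0.1, -0.1, -1.7]
grip_width: 0.505
gripper_force: 41.8
```

>>> {"name": "move_arm", "arguments": {
  "moves": [
    {"dp": [0, 0, -0.002], "twist": [0, 0, 0]},
    {"dp": [0, 0, -0.002], "twist": [0, 0, 0]},
    {"dp": [0, 0, 0], "twist": [0, 0, 0]}
  ]
}}

```text
time_s: 11.92
tcp_pos: [0.5082, -0.0062, 0.1086]
orientation: [[-0.978, 0.207, 0.001], [0.207, 0.978, 0.001], [-0.001, 0.001, -1.0]]
wrist_force: [2.5, 2.9, -0.1]
grip_width: 0.507
gripper_force: 42.1
```

The pegs are in the holes with a side force of about +x, +y. I'll yield 1 mm that way and continue.

>>> {"name": "move_arm", "arguments": {
  "moves": [
    {"dp": [0.001, 0.0015, 0], "twist": [0, 0, 0]},
    {"dp": [0, 0, -0.002], "twist": [0, 0, 0]},
    {"dp": [0, 0, -0.0015], "twist": [0, 0, 0]},
    {"dp": [0, 0, 0], "twist": [0, 0, 0]}
  ]
}}

```text
time_s: 12.42
tcp_pos: [0.5087, -0.0048, 0.1046]
orientation: [[-0.978, 0.207, -0.0], [0.207, 0.978, 0.0], [0.0, 0.0, -1.0]]
wrist_force: [1.7, 2.3, -2.4]
grip_width: 0.506
gripper_force: 41.9
```

>>> {"name": "move_arm", "arguments": {
  "moves": [
    {"dp": [0.001, 0.001, -0.0015], "twist": [0, 0, 0]},
    {"dp": [0, 0, -0.0015], "twist": [0, 0, 0]},
    {"dp": [0, 0, 0], "twist": [0, 0, 0]}
  ]
}}

```text
time_s: 12.8
tcp_pos: [0.5096, -0.004, 0.1017]
orientation: [[-0.978, 0.207, -0.0], [0.207, 0.978, -0.0], [0.0, -0.0, -1.0]]
wrist_force: [-0.6, -0.0, -1.9]
grip_width: 0.509
gripper_force: 41.9
```

>>> {"name": "move_arm", "arguments": {
  "moves": [
    {"dp": [0, 0, -0.001], "twist": [0, 0, 0]},
    {"dp": [0, 0, -0.001], "twist": [0, 0, 0]},
    {"dp": [0, 0, 0], "twist": [0, 0, 0]}
  ]
}}

```text
time_s: 13.18
tcp_pos: [0.5098, -0.0041, 0.101]
orientation: [[-0.978, 0.207, 0.001], [0.207, 0.978, -0.0], [-0.001, -0.0, -1.0]]
wrist_force: [-5.4, 0.9, 8.9]
grip_width: 0.508
gripper_force: 43.1
```

Seated at z 0.101 as predicted, with the force rising. Releasing and lifting clear.

>>> {"name": "move_arm", "arguments": {
  "moves": [
    {"dp": [0, 0, 0.0005], "twist": [0, 0, 0]},
    {"dp": [0, 0, 0], "twist": [0, 0, 0]},
    {"dp": [0, 0, 0], "twist": [0, 0, 0]},
    {"dp": [0, 0, 0], "twist": [0, 0, 0]},
    {"dp": [0, 0, 0], "twist": [0, 0, 0]},
    {"dp": [0, 0, 0], "twist": [0, 0, 0]}
  ],
  "jaw": 1
}}

```text
time_s: 13.92
tcp_pos: [0.5097, -0.004, 0.1003]
orientation: [[-0.978, 0.207, -0.0], [0.207, 0.978, 0.0], [0.0, 0.0, -1.0]]
wrist_force: [-0.1, -0.5, -0.1]
grip_width: 1.001
gripper_force: 0.0
```

>>> {"name": "move_arm", "arguments": {
  "moves": [
    {"dp": [0, 0, 0.01], "twist": [0, 0, 0]},
    {"dp": [0, 0, 0.03], "twist": [0, 0, 0]},
    {"dp": [0, 0, 0.04], "twist": [0, 0, 0]},
    {"dp": [0, 0, 0.03], "twist": [0, 0, 0]},
    {"dp": [-0.03, 0, 0], "twist": [0, 0, 0]},
    {"dp": [0, 0, 0], "twist": [0, 0, 0]}
  ]
}}

```text
time_s: 14.68
tcp_pos: [0.4793, -0.004, 0.2117]
orientation: [[-0.978, 0.207, 0.002], [0.207, 0.978, -0.0], [-0.002, -0.0, -1.0]]
wrist_force: [-0.1, -0.1, -0.5]
grip_width: 1.002
gripper_force: 0.0
```

```bash
python3 - <<'E'
from h import *; import pickle
D=snap("side");N=snap("wrist");S=snap("scene");pickle.dump((D,N,S),open("p7.pkl","wb"))
st=env.state();print(st["tcp_pos"].round(4),st["grip_width"])
m=np.array([.5092,-.0059,0]);ex=np.array([.9785,-.206,0]);ey=np.array([.206,.9785,0])
g=cv2.cvtColor(D["color"],6)
C=[m+ex*a*.042-ey*.022+[0,0,.129+z] for z in(0,.036) for a in(-1,1)];print("side exp",proj(D,C).round(1).tolist())
c=proj(D,[np.mean(C,0)])[0].round().astype(int);print(c);print("row",g[c[1],c[0]-26:c[0]+27].tolist())
for k in(-10,0,10):print("col",k,g[c[1]-20:c[1]+16,c[0]+k].tolist())
# wrist: grip: orange button + white top plate
h=cv2.cvtColor(N["color"],40);o=cv2.inRange(h,(5,150,120),(20,255,255))
for q in cv2.findContours(o,0,2)[0]:
    if cv2.contourArea(q)>20: M=cv2.moments(q);print("orange",M["m10"]/M["m00"],M["m01"]/M["m00"],M["m00"],cv2.boundingRect(q))
g0=np.array([.5092,-.0059,0])+ex*.12
print("grip est",g0,"proj top/btn",proj(N,[g0+[0,0,.191],g0+ey*.024+[0,0,.159]]).round(1).tolist(),"head top corners",proj(N,[m+ex*a*.042+ey*b*.022+[0,0,.165] for a,b in((-1,-1),(-1,1),(1,1),(1,-1))]).round(1).tolist())
gw=cv2.cvtColor(N["color"],6);w=cv2.inRange(h,(0,0,200),(180,60,255))
for q in cv2.findContours(w,0,2)[0]:
    if cv2.contourArea(q)>60: print("white",cv2.boundingRect(q),cv2.contourArea(q))
E
```

```text
[ 0.4802 -0.004   0.2105] 1.0006683681397115
side exp [[254.9, 210.9], [287.4, 212.0], [254.5, 197.7], [287.4, 198.7]]
[271 205]
row [72, 69, 62, 66, 68, 64, 58, 59, 58, 59, 102, 155, 172, 173, 172, 172, 169, 169, 171, 171, 172, 172, 170, 157, 138, 141, 145, 146, 147, 146, 145, 139, 131, 132, 132, 132, 132, 131, 125, 123, 135, 134, 115, 122, 149, 97, 55, 57, 56, 56, 57, 57, 57]
col -10 [196, 196, 197, 197, 197, 197, 196, 198, 146, 104, 151, 148, 176, 202, 206, 206, 203, 202, 199, 131, 169, 204, 204, 204, 204, 198, 206, 206, 184, 116, 57, 57, 55, 55, 63, 75]
col 0 [196, 197, 196, 197, 196, 196, 197, 125, 193, 229, 228, 197, 255, 255, 233, 170, 143, 164, 165, 129, 145, 189, 204, 203, 204, 204, 203, 204, 203, 137, 72, 73, 75, 68, 58, 52]
col 10 [196, 196, 196, 196, 196, 197, 197, 126, 150, 206, 212, 224, 254, 255, 251, 222, 204, 203, 202, 172, 132, 179, 203, 204, 204, 204, 201, 203, 205, 143, 67, 53, 55, 54, 53, 54]
orange 305.5721393034826 353.33830845771143 33.5 (303, 348, 6, 11)
orange 557.6428571428571 48.74603174603175 21.0 (555, 42, 5, 12)
grip est [ 0.62662 -0.03062  0.     ] proj top/btn [[282.0, 389.4], [306.6, 360.9]] head top corners [[254.2, 197.8], [311.7, 197.8], [308.0, 293.3], [256.2, 293.2]]
white (0, 261, 43, 73) 2234.0
white (15, 255, 38, 48) 203.5
white (24, 250, 37, 46) 184.0
white (36, 244, 33, 44) 135.5
white (45, 238, 33, 46) 299.0
white (203, 117, 12, 60) 350.5
white (203, 105, 158, 236) 14444.0
white (0, 93, 59, 48) 966.0
white (61, 76, 41, 25) 147.0
white (403, 0, 121, 36) 3290.0
white (114, 0, 79, 55) 2540.5
white (100, 0, 32, 56) 410.0
```

The head is seated: its black line and lower edge are where they should be in the side view, and the hand is clear. Moving over the mast grip.

>>> {"name": "move_arm", "arguments": {
  "moves": [
    {"dp": [0.037, -0.0063, 0], "twist": [0, 0, 0]},
    {"dp": [0.037, -0.0063, 0], "twist": [0, 0, 0]},
    {"dp": [0.037, -0.0063, 0], "twist": [0, 0, 0]},
    {"dp": [0.036, -0.0062, 0], "twist": [0, 0, 0]},
    {"dp": [0, 0, 0], "twist": [0, 0, 0]},
    {"dp": [0, 0, -0.03], "twist": [0, 0, 0]},
    {"dp": [0, 0, -0.03], "twist": [0, 0, 0]},
    {"dp": [0, 0, -0.02], "twist": [0, 0, 0]},
    {"dp": [0, 0, 0], "twist": [0, 0, 0]}
  ]
}}

```text
time_s: 15.95
tcp_pos: [0.6256, -0.0287, 0.1288]
orientation: [[-0.978, 0.207, -0.003], [0.207, 0.978, 0.001], [0.003, 0.0, -1.0]]
wrist_force: [0.2, -0.7, 0.7]
grip_width: 0.997
gripper_force: 0.0
```

```bash
python3 - <<'E'
from h import *; import pickle
D=snap("side");N=snap("wrist");S=snap("scene");st=env.state();t=st["tcp_pos"];print(t.round(4),st["wrist_force"].round(1))
pickle.dump((D,N,S),open("p8.pkl","wb"))
g=cv2.cvtColor(D["color"],6)
print("side proj tcp+.05/.09",proj(D,[t+[0,0,.05],t+[0,0,.09]]).round(1).tolist(), "grip top est",proj(D,[[.627,-.029,.191],[.627,-.029,.13]]).round(1).tolist())
for r in range(160,216,4):print(r,g[r,300:346:2].tolist())
h=cv2.cvtColor(S["color"],40);o=cv2.inRange(h,(5,150,120),(20,255,255))[170:215,230:280]
print("scene orange",np.argwhere(o).mean(0)[::-1]+[230,170] if o.any() else None,o.sum()/255,"exp",proj(S,[[.627+.206*.024,-.029+.9785*.024,.159]]).round(1))
E
```

```text
[ 0.6274 -0.0292  0.1319] [0.2 0.5 1. ]
side proj tcp+.05/.09 [[319.0, 190.3], [319.5, 175.1]] grip top est [[319.0, 186.9], [318.3, 209.4]]
160 [133, 132, 133, 133, 132, 133, 89, 33, 33, 63, 66, 39, 33, 31, 87, 133, 134, 132, 134, 133, 133, 23, 21]
164 [133, 133, 132, 132, 133, 132, 107, 32, 33, 52, 54, 36, 33, 25, 134, 133, 133, 133, 134, 134, 133, 56, 22]
168 [131, 133, 131, 132, 133, 132, 108, 32, 33, 34, 34, 33, 33, 89, 134, 135, 134, 134, 134, 133, 133, 83, 17]
172 [132, 133, 133, 132, 132, 133, 107, 31, 29, 29, 30, 31, 31, 88, 134, 133, 133, 134, 134, 134, 134, 110, 20]
176 [132, 132, 133, 132, 132, 132, 132, 107, 32, 30, 30, 31, 89, 133, 133, 134, 133, 133, 133, 133, 134, 115, 18]
180 [132, 132, 133, 132, 133, 132, 133, 28, 30, 30, 29, 30, 88, 133, 133, 133, 133, 133, 133, 133, 134, 133, 22]
184 [133, 132, 133, 133, 133, 133, 132, 122, 60, 34, 30, 83, 133, 134, 133, 133, 134, 132, 133, 133, 133, 134, 54]
188 [132, 132, 132, 133, 133, 133, 132, 69, 55, 33, 29, 86, 22, 38, 41, 39, 36, 33, 33, 35, 38, 37, 29]
192 [89, 84, 82, 45, 36, 33, 31, 72, 47, 42, 31, 91, 20, 31, 33, 38, 44, 39, 52, 40, 52, 48, 46]
196 [138, 140, 131, 113, 55, 42, 39, 56, 97, 96, 95, 89, 21, 36, 36, 37, 38, 37, 35, 36, 37, 35, 36]
200 [45, 48, 36, 32, 35, 36, 35, 20, 19, 22, 19, 20, 24, 50, 42, 42, 37, 36, 35, 37, 34, 35, 34]
204 [35, 35, 35, 35, 37, 36, 35, 21, 22, 19, 20, 20, 29, 59, 64, 70, 73, 45, 34, 36, 36, 34, 36]
208 [238, 236, 237, 237, 236, 195, 172, 21, 19, 23, 20, 21, 40, 54, 25, 42, 52, 51, 50, 37, 36, 37, 38]
212 [159, 168, 180, 188, 195, 202, 182, 127, 115, 91, 98, 122, 132, 112, 35, 30, 27, 29, 36, 37, 37, 35, 37]
scene orange [252.63636364 187.60606061] 33.0 exp [[253.1 187.3]]
```

Fingers are centred on the grip in x (columns 318 and 319), and the open tip is at TCP+49 mm as estimated. Lowering to button height and squeezing.

>>> {"name": "move_arm", "arguments": {
  "moves": [
    {"dp": [0, 0, -0.012], "twist": [0, 0, 0]},
    {"dp": [0, 0, -0.012], "twist": [0, 0, 0]},
    {"dp": [0, 0, -0.008], "twist": [0, 0, 0]},
    {"dp": [0, 0, 0], "twist": [0, 0, 0]}
  ]
}}

```text
time_s: 16.6
tcp_pos: [0.626, -0.0289, 0.0971]
orientation: [[-0.978, 0.207, -0.002], [0.207, 0.978, 0.001], [0.002, 0.0, -1.0]]
wrist_force: [0.0, 0.1, -0.2]
grip_width: 1.001
gripper_force: 0.0
```

>>> {"name": "move_arm", "arguments": {
  "moves": [
    {"dp": [0, 0, 0], "twist": [0, 0, 0]},
    {"dp": [0, 0, 0], "twist": [0, 0, 0]},
    {"dp": [0, 0, 0], "twist": [0, 0, 0]},
    {"dp": [0, 0, 0], "twist": [0, 0, 0]},
    {"dp": [0, 0, 0], "twist": [0, 0, 0]},
    {"dp": [0, 0, 0], "twist": [0, 0, 0]},
    {"dp": [0, 0, 0], "twist": [0, 0, 0]},
    {"dp": [0, 0, 0], "twist": [0, 0, 0]}
  ],
  "jaw": -1,
  "squeeze": 45
}}

```text
time_s: 17.6
tcp_pos: [0.6273, -0.0282, 0.0991]
orientation: [[-0.979, 0.206, 0.002], [0.206, 0.979, 0.001], [-0.001, 0.002, -1.0]]
wrist_force: [0.9, 5.4, 2.6]
grip_width: 0.416
gripper_force: 42.8
```

Width is 35.4 mm, so the button is flush. Pulling up gently.

>>> {"name": "move_arm", "arguments": {
  "moves": [
    {"dp": [0, 0.0008, 0.001], "twist": [0, 0, 0]},
    {"dp": [0, 0, 0.002], "twist": [0, 0, 0]},
    {"dp": [0, 0, 0.004], "twist": [0, 0, 0]},
    {"dp": [0, 0, 0.004], "twist": [0, 0, 0]},
    {"dp": [0, 0, 0.004], "twist": [0, 0, 0]}
  ]
}}

```text
time_s: 18.23
tcp_pos: [0.627, -0.0281, 0.1129]
orientation: [[-0.978, 0.207, 0.0], [0.207, 0.978, 0.0], [-0.0, 0.001, -1.0]]
wrist_force: [3.8, 2.8, -5.0]
grip_width: 0.417
gripper_force: 42.9
```

Rising freely at about 5 N, so the catch is free. Continuing.

>>> {"name": "move_arm", "arguments": {
  "moves": [
    {"dp": [0, 0, 0.005], "twist": [0, 0, 0]},
    {"dp": [0, 0, 0.006], "twist": [0, 0, 0]},
    {"dp": [0, 0, 0.006], "twist": [0, 0, 0]},
    {"dp": [0, 0, 0.006], "twist": [0, 0, 0]},
    {"dp": [0, 0, 0.006], "twist": [0, 0, 0]},
    {"dp": [0, 0, 0.006], "twist": [0, 0, 0]},
    {"dp": [0, 0, 0.004], "twist": [0, 0, 0]},
    {"dp": [0, 0, 0.004], "twist": [0, 0, 0]}
  ]
}}

```text
time_s: 19.23
tcp_pos: [0.6268, -0.0282, 0.1562]
orientation: [[-0.978, 0.207, 0.0], [0.207, 0.978, 0.0], [-0.0, 0.0, -1.0]]
wrist_force: [4.3, 2.0, -5.3]
grip_width: 0.419
gripper_force: 42.9
```

>>> {"name": "move_arm", "arguments": {
  "moves": [
    {"dp": [0, 0, 0.003], "twist": [0, 0, 0]},
    {"dp": [0, 0, 0.003], "twist": [0, 0, 0]},
    {"dp": [0, 0, 0.003], "twist": [0, 0, 0]},
    {"dp": [0, 0, 0.003], "twist": [0, 0, 0]},
    {"dp": [0, 0, 0.004], "twist": [0, 0, 0]},
    {"dp": [0, 0, 0.005], "twist": [0, 0, 0]}
  ]
}}

```text
time_s: 19.98
tcp_pos: [0.6267, -0.0282, 0.1767]
orientation: [[-0.978, 0.207, -0.0], [0.207, 0.978, 0.0], [0.001, 0.0, -1.0]]
wrist_force: [6.3, 3.0, -7.8]
grip_width: 0.415
gripper_force: 43.1
```

Past the first stop (78 mm up, force now 8 N). On to the second.

>>> {"name": "move_arm", "arguments": {
  "moves": [
    {"dp": [0, 0, 0.006], "twist": [0, 0, 0]},
    {"dp": [0, 0, 0.006], "twist": [0, 0, 0]},
    {"dp": [0, 0, 0.006], "twist": [0, 0, 0]},
    {"dp": [0, 0, 0.006], "twist": [0, 0, 0]},
    {"dp": [0, 0, 0.006], "twist": [0, 0, 0]},
    {"dp": [0, 0, 0.006], "twist": [0, 0, 0]},
    {"dp": [0, 0, 0.004], "twist": [0, 0, 0]},
    {"dp": [0, 0, 0.003], "twist": [0, 0, 0]},
    {"dp": [0, 0, 0.002], "twist": [0, 0, 0]}
  ]
}}

```text
time_s: 21.1
tcp_pos: [0.6268, -0.0282, 0.2217]
orientation: [[-0.978, 0.207, -0.0], [0.207, 0.978, 0.0], [0.001, 0.0, -1.0]]
wrist_force: [4.3, 2.4, -7.8]
grip_width: 0.414
gripper_force: 43.1
```

>>> {"name": "move_arm", "arguments": {
  "moves": [
    {"dp": [0, 0, 0.0015], "twist": [0, 0, 0]},
    {"dp": [0, 0, 0.0015], "twist": [0, 0, 0]},
    {"dp": [0, 0, 0], "twist": [0, 0, 0]}
  ]
}}

```text
time_s: 21.48
tcp_pos: [0.6268, -0.0282, 0.2248]
orientation: [[-0.978, 0.207, -0.0], [0.207, 0.978, 0.0], [0.0, 0.0, -1.0]]
wrist_force: [3.9, 2.0, -5.8]
grip_width: 0.415
gripper_force: 43.1
```

>>> {"name": "move_arm", "arguments": {
  "moves": [
    {"dp": [0, 0, 0.0015], "twist": [0, 0, 0]},
    {"dp": [0, 0, 0.0015], "twist": [0, 0, 0]},
    {"dp": [0, 0, 0], "twist": [0, 0, 0]}
  ]
}}

```text
time_s: 21.85
tcp_pos: [0.6268, -0.0282, 0.2278]
orientation: [[-0.978, 0.207, -0.0], [0.207, 0.978, 0.0], [0.0, 0.0, -1.0]]
wrist_force: [5.3, 2.1, -5.8]
grip_width: 0.419
gripper_force: 43.1
```

>>> {"name": "move_arm", "arguments": {
  "moves": [
    {"dp": [0, 0, 0.001], "twist": [0, 0, 0]},
    {"dp": [0, 0, 0], "twist": [0, 0, 0]}
  ]
}}

```text
time_s: 22.1
tcp_pos: [0.6268, -0.0282, 0.2287]
orientation: [[-0.978, 0.207, -0.0], [0.207, 0.978, 0.0], [0.0, 0.0, -1.0]]
wrist_force: [4.6, 2.4, -6.1]
grip_width: 0.417
gripper_force: 43.1
```

>>> {"name": "move_arm", "arguments": {
  "moves": [
    {"dp": [0, 0, 0.001], "twist": [0, 0, 0]},
    {"dp": [0, 0, 0], "twist": [0, 0, 0]}
  ]
}}

```text
time_s: 22.35
tcp_pos: [0.6267, -0.0282, 0.2292]
orientation: [[-0.978, 0.207, -0.001], [0.207, 0.978, 0.001], [0.001, 0.0, -1.0]]
wrist_force: [5.4, 2.5, -8.4]
grip_width: 0.415
gripper_force: 44.2
```

>>> {"name": "move_arm", "arguments": {
  "moves": [
    {"dp": [0, 0, 0.001], "twist": [0, 0, 0]},
    {"dp": [0, 0, 0], "twist": [0, 0, 0]}
  ]
}}

```text
time_s: 22.6
tcp_pos: [0.6265, -0.0281, 0.2293]
orientation: [[-0.978, 0.207, -0.002], [0.207, 0.978, 0.001], [0.002, 0.0, -1.0]]
wrist_force: [6.3, 1.7, -13.4]
grip_width: 0.418
gripper_force: 44.4
```

The stop is reached: z holds at 0.2293 (130 mm up) while the force climbs. Checking that it holds and that the head is still on.

>>> {"name": "move_arm", "arguments": {
  "moves": [
    {"dp": [0, 0, 0.0005], "twist": [0, 0, 0]},
    {"dp": [0, 0, 0], "twist": [0, 0, 0]},
    {"dp": [0, 0, 0], "twist": [0, 0, 0]},
    {"dp": [0, 0, 0], "twist": [0, 0, 0]},
    {"dp": [0, 0, 0], "twist": [0, 0, 0]}
  ]
}}

```text
time_s: 23.22
tcp_pos: [0.6264, -0.0281, 0.2294]
orientation: [[-0.978, 0.207, -0.003], [0.207, 0.978, 0.001], [0.003, 0.001, -1.0]]
wrist_force: [6.7, 2.1, -15.6]
grip_width: 0.418
gripper_force: 44.1
```

```bash
python3 - <<'E'
from h import *; import pickle
D=snap("side");D7=pickle.load(open("p7.pkl","rb"))[0];g=cv2.cvtColor(D["color"],6);g7=cv2.cvtColor(D7["color"],6)
m=np.array([.5092,-.0059,0]);ey=np.array([.206,.9785,0])
for s,gg,z in((D7,g7,.147),(D,g,.277)):
    c=proj(s,[m-ey*.022+[0,0,z]])[0];u,v=c.round().astype(int);print(c.round(1))
    print("row",gg[v+4,u-24:u+25].tolist());print("colL",gg[v-14:v+16,u-10].tolist());print("colR",gg[v-14:v+16,u+10].tolist())
st=env.state();print(st["tcp_pos"].round(4),st["wrist_force"].round(1),st["grip_width"],st["time_s"])
E
```

```text
[271.  204.9]
row [56, 55, 57, 56, 55, 56, 55, 56, 115, 182, 203, 204, 203, 203, 204, 204, 203, 204, 204, 205, 203, 203, 204, 204, 204, 204, 203, 203, 205, 204, 204, 204, 203, 204, 204, 205, 204, 205, 203, 204, 202, 184, 251, 255, 255, 255, 255, 255, 255]
colL [196, 198, 146, 104, 151, 148, 176, 202, 206, 206, 203, 202, 199, 131, 169, 204, 204, 204, 204, 198, 206, 206, 184, 116, 57, 57, 55, 55, 63, 75]
colR [197, 126, 150, 206, 212, 224, 254, 255, 251, 222, 204, 203, 202, 172, 132, 179, 203, 204, 204, 204, 201, 203, 205, 143, 67, 53, 55, 54, 53, 54]
[270.1 154.6]
row [133, 132, 133, 132, 134, 132, 132, 117, 111, 137, 138, 137, 137, 138, 137, 137, 137, 137, 138, 137, 137, 137, 138, 137, 138, 138, 137, 138, 137, 136, 137, 137, 138, 138, 137, 137, 138, 138, 138, 136, 137, 134, 126, 127, 195, 242, 240, 229, 200]
colL [132, 132, 104, 138, 158, 217, 227, 185, 147, 140, 139, 136, 134, 88, 116, 139, 137, 137, 137, 138, 135, 139, 140, 134, 132, 133, 133, 132, 132, 132]
colR [133, 132, 133, 148, 142, 190, 230, 212, 159, 140, 137, 137, 135, 99, 97, 127, 137, 137, 137, 137, 134, 139, 139, 124, 127, 132, 133, 133, 132, 132]
[ 0.6264 -0.0281  0.2293] [  6.9   1.8 -16.2] 0.4139085386669633 23.275
```

The head is level on its pegs, exactly 130 mm higher, and the force and grip are steady. Handing in.

```bash
python3 -c "
from workcell import close_job
print(close_job())"
```

```text
the job is handed in; nothing more can be done
None
```

I set the camera head fully home on its pegs and let go. The mast was then drawn up about 130 mm, past its first stop to its second, and I handed the job in at about 23 s with the button still pressed and the head level on its pegs.

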